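Post a spent coffee capsule through a sprung flap

TASK

Put the spent red coffee capsule away in the recycling caddy: press the green self-closing flap open with one finger while the capsule still stands on the deck, and, still holding the flap open, slide the capsule off the deck into the bin with the other finger. Do not pick the capsule up; then draw the hand back so that the flap closes by itself, and leave the salt dish, timer, saucepan and spatula where they are.

Things in the scene. Friction and masses are not known exactly. Their poses are not given: they have to be found in the camera images.
- caddy: White recycling caddy fixed to the worktop, 283 mm long, 110 mm wide. Origin: on the worktop, mid-width, straight below the edge where the deck ends and the bin begins. x runs along the caddy from deck to bin (the way to slide the capsule), y across, z up. Grey deck: top 120 mm above the origin, x = -165 to 0 mm, 98 mm wide between side kerbs 6 mm higher.
- deck_edge (a point): Middle of the deck's edge, on the deck's surface, 120 mm above the caddy's origin. The bin opening lies beyond it (caddy +x), covered by the closed flap.
- bin_floor (a point): Middle of the bin's floor. The bin has clear sides, runs from x = 0 to 112 mm of the caddy, is 98 mm wide inside, and its floor is 8 mm above the worktop.
- flap (a joint): Angle of the green flap over the bin: 0 closed, grows to 1.1 rad as the free edge swings down into the bin, away from the deck. A spring shuts it (0.20 N m closed, 0.33 N m wide open), too strong for the capsule's weight: the capsule would just ride up on the closed flap. Sloping white rails flank it, 6 mm thick, at most 49 mm above the deck.
- flap_hinge (a point): Middle of the flap's hinge line (along the caddy's y), at its far, high end: caddy x = 102 mm, 41 mm above deck level. A fixed cross-bar just behind it, x = 106 to 118 mm, tops out 47 mm above deck level.
- flap_middle (a point): Middle of the flap's upper face; moves with it. Flap 92 mm wide, 107 mm long, 4 mm thick; closed it slopes down at 22 degrees from hinge to deck edge, where it ends 1 mm above the deck. A fingertip 4 mm above deck level moving along caddy +x wedges it open: about 0.45 rad with its front at x = 70 mm, 0.85 rad at 90 mm, for about 10 N.
- capsule_middle (a point): Centre (14 mm above its underside) of the spent red coffee capsule, a blunt cone 28 mm high standing on the deck, wide rim down: rim 37 mm across, 2 mm thick, body 31 mm across just above the rim, 24 mm near the top. About 20 g, slides easily; it drops into the bin when its centre passes the deck's edge and the flap is out of the way.
- salt_dish: Round white ceramic salt dish, 76 mm across, 30 mm high, on the worktop beside the caddy. Origin under its centre. Leave alone.
- timer: Round kitchen timer, white with an orange dial, 64 mm across, 38 mm high, on the worktop beside the caddy. Origin under its centre. Leave alone.
- saucepan: Stainless saucepan 150 mm across with a blue silicone lid and a knob, 105 mm high, black handle along its x axis to 228 mm from the centre, on the black hob. Origin under its centre. Leave alone.
- spatula: Wooden spatula lying on the black hob along its own x axis. Leave alone.

How it is judged:
By the outcome, as a careful person would: the job done as asked, in the order asked, and still so for the second after the job is handed in, with the robot touching nothing.
It also fails if it takes over 35 s, if anything falls off the work surface, if the arm or the gripper's body presses on something with over 40 N, if the wrist force passes 120 N, or if a joint passes its speed limit or range.

ROBOT

A 6-joint arm with a two-finger parallel gripper is mounted at the origin on the work surface. World frame = base frame: x ahead of the robot, y to its left, z up, the work surface at z = 0. Lengths are in mm, angles in rad, forces in N, time in s.
With the tool pointing down it reaches from about 275 to 750 mm from the base axis. Payload 10.2 kg.
Tool frame: the origin (TCP) lies on the centre line of the jaws, within the pads' length; the fingertips stand 22 mm ahead of it and the grasp point (between the pads) lies 3 mm ahead of it; x points along the fingers, y is the direction in which the jaws open and shut, and the axes are right-handed (so a half turn about x gives the same grasp; the last joint's range is limited). The gripper opens to 88 mm and grips with 3 to 60 N. Pads are 18 mm wide; open, the fingers measure 123 mm over their backs; the gripper's body (75 mm by 187 mm) begins 45 mm behind the grasp point.
Start: joints at [-1.394, 0.313, 1.498, -0, 1.331, -0.223], TCP at [204.336, -483.61, 260.72] pointing down, gripper open.
Joint ranges: [-2.94, 2.94], [-0.97, 2.17], [0.19, 2.56], [-1.23, 4.37], [0.02, 3.11], [-2.88, 2.88]. Speed limits (rad/s): [2.39, 2.39, 3.01, 3.14, 3.14, 3.14].

INTERFACE

Orientations are given as a 3x3 rotation matrix whose columns are the frame's x, y, z axes.
In Python, from rig import arm, optics gives the robot as it stands. The module is installed in compiled form; this text tells all that it offers.
- The arm moves only by the tool servo_tool, never from a script. Its arguments are lists of equal length, an entry for each row: "xyz": the shift along the tool's x, y, z in units of 0.4 m (1.0 is 0.4 m), a list of three; "rotation": the turn, a rotation vector about the tool's x, y, z in units of 180 degrees (1.0 is 180 degrees), a list of three. A call has 1 to 5 rows; each row is the pose to reach, as a shift and turn from the pose commanded when the call began, along the tool's axes at that moment, turning the shorter way round; what a row does not reach only later rows make up. A row lasts 1/12 s, in which the tool goes at most 41.7 mm and 7.16 degrees, less where a joint would pass 70% of its speed; a pose out of reach is approached as far as the arm can. A call with a number of a shift or a turn outside -1 to 1 is refused whole. A call with a gripper value outside its range is refused whole. "claw" is the gripper's target within -1 to 1 (fully open at 1, half-way at 0, shut at -1), set as the call begins (left out, the last holds). The fingers move at their own pace and stop on an object; "grip_force" is the grip in N (left out, the last holds). Time passes only in rows, so rows that repeat a pose let the fingers close. It gives the time, the measured TCP pose, the force and the opening at its end, in the units of the state.
- arm.sense(): the state, without advancing time (a new reading comes with each control period).
- optics.grab_frame(name): name is "side" or "top"; returns a dict with "img" (384x512x3 uint8, red, green, blue), "mtx" (3x3 intrinsics, pixels), "eye" and "rotation" of the camera in the world. Camera axes: x right, y down, z forward; pixel columns grow to the right and rows downward; lengths in mm; the calibration is good to about 2 mm. A picture is of the moment at which its call begins. There is no depth.
- arm.sign_off(): hands the job in, once; it reports no verdict.
The state is a dict: "clock": time; "qpos": joint angles; "dq": joint speeds; "effort": joint torques, N m; "position": TCP position; "tcp_rot": TCP orientation; "ft_force": force on the tool from outside, world axes, zero at the start; "wrist_torque": the same for the moment, N m; "finger_gap": finger opening in mm.
Only numpy, scipy, OpenCV 4.12 (cv2) and the standard library are available. Lean on these libraries where they do the work, as an engineer would, in place of code of your own. Each camera call takes 0.05 s, during which the arm holds its last target. There are 200 camera calls.

## Working session

There is one attempt and no reset: what is moved stays moved. The work goes in short steps, Python scripts to look and compute and a tool call to move; the robot and the scene stay as the last step left them, time stands still between calls to the robot, and variables do not carry over. Pictures are saved under pics/ and viewed, about 8 in all and at most 12, crops included, and the job is handed in when it is done.

Besides the shell and the picture viewer there is one more tool, called after "Request:" as name(argument=value, ...) on one line, values as JSON. servo_tool: Moves the arm, as the interface text tells. Its arguments: {"type":"object","properties":{"xyz":{"type":"array"},"rotation":{"type":"array"},"claw":{"type":"number"},"grip_force":{"type":"number"}},"required":["xyz","rotation"]}

```bash
mkdir -p pics; ls; python3 - <<'E'
from rig import arm, optics
import cv2,pickle
s=arm.sense()
for k in s: print(k,s[k])
for n in("side","top"):
    f=optics.grab_frame(n); cv2.imwrite(f"pics/{n}0.png",cv2.resize(f["img"][:,:,::-1],(800,600),interpolation=cv2.INTER_CUBIC))
    pickle.dump(f,open(f"pics/{n}0.pkl","wb"))
    print(n,f["mtx"],f["eye"],f["rotation"])
E
```

```text
pics
clock 0.0
qpos [-1.39438507e+00  3.13421231e-01  1.49842883e+00  1.42316188e-05
  1.33096410e+00 -2.23427136e-01]
dq [-0.00115999  0.00083939  0.00082999  0.00110666  0.00040857 -0.00144566]
effort [ 9.64148821e-04 -4.02202964e+01 -2.52273721e+01  6.95275096e-02
  3.52104928e-02 -1.14059892e-04]
position [ 204.30731012 -483.38708152  260.17886912]
tcp_rot [[-2.00762003e-04  3.89266251e-01 -9.21125261e-01]
 [ 1.20497568e-03 -9.21124516e-01 -3.89266199e-01]
 [-9.99999254e-01 -1.18808340e-03 -2.84129562e-04]]
ft_force [-0.48231788  1.04349717  0.63952493]
wrist_torque [-0.00867255  0.02577608  0.0275151 ]
finger_gap 88.25281724962512
side [[471.86260359   0.         262.52178886]
 [  0.         471.86260359 189.42176558]
 [  0.           0.           1.        ]] [ 189.17233298  467.13427323 1050.43718609] [[-0.87662139 -0.37253666  0.30455111]
 [-0.48117561  0.68161902 -0.55124001]
 [-0.00223072 -0.62977135 -0.77677736]]
top [[457.87325707   0.         253.7137402 ]
 [  0.         457.87325707 186.61983372]
 [  0.           0.           1.        ]] [ 501.02096348 -169.20600901 1103.02538166] [[-0.0075776  -0.99733359  0.07258294]
 [-0.99963233  0.00566529 -0.02651634]
 [ 0.02603443 -0.07275718 -0.99700983]]
```

View pics/side0.png

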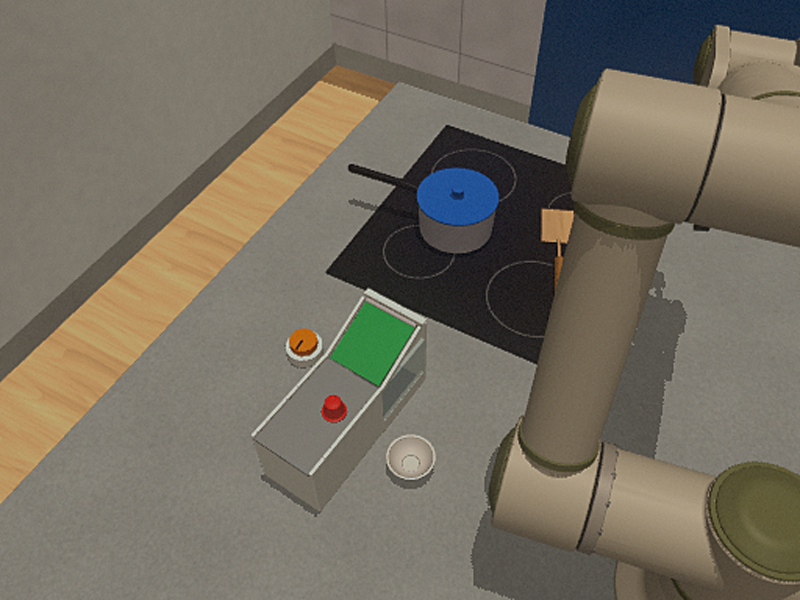

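View pics/top0.png

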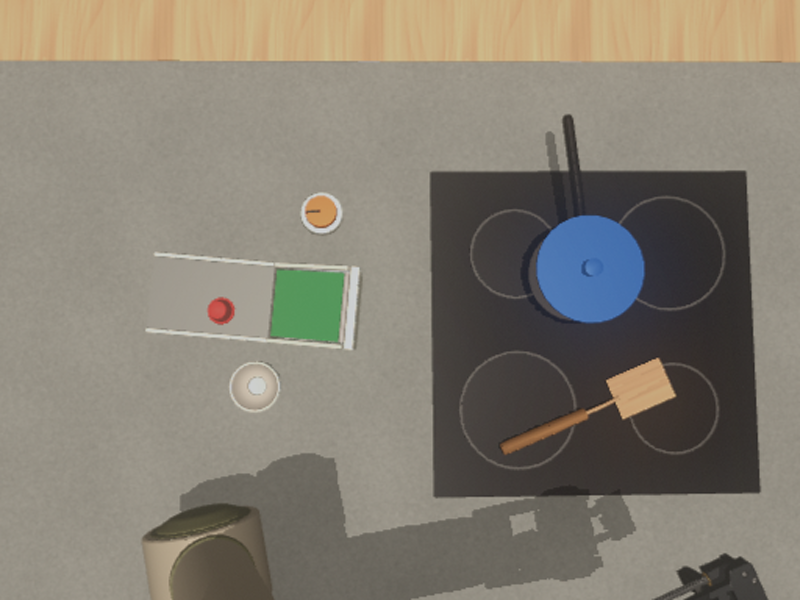

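The side view shows the caddy, with the capsule on its deck at about (333,408). The top view puts the capsule at (220,310), the deck edge at x≈271 and the caddy +x axis along image right (world -y). I'll take crops for accuracy.

```bash
python3 - <<'E'
import cv2,pickle
for n,(x0,y0,x1,y1),k in(("top",(88,155,238,230),5),("side",(158,180,283,330),4)):
    im=pickle.load(open(f"pics/{n}0.pkl","rb"))["img"][y0:y1,x0:x1,::-1]
    cv2.imwrite(f"pics/{n}c.png",cv2.resize(im,None,fx=k,fy=k,interpolation=cv2.INTER_CUBIC))
E
```

```text
(no output)
```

View pics/topc.png

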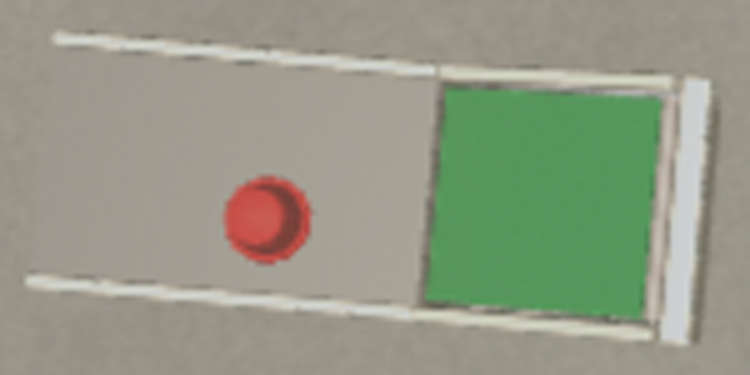

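View pics/sidec.png

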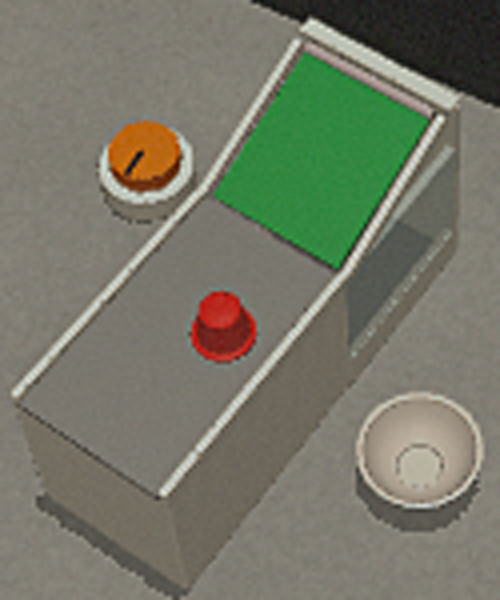

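Top crop: kerb ends at (54,32) and (27,288); flap corners at (443,86), (425,304), (663,96) and (645,318); capsule rim centre at (267.5,219.5). Side crop: flap corners at (214,196), (338,268), (302,50) and (430,118); rim centre at (224,329). Next I'll fit the caddy pose to these.

```bash
cat >fit.py <<'E'
import numpy as np,pickle,cv2
from scipy.optimize import least_squares
F={n:pickle.load(open(f"pics/{n}0.pkl","rb")) for n in("top","side")}
OFF={"top":(88,155,5),"side":(158,180,4)}
def px(n,p): x,y,k=OFF[n]; return np.array([(p[0]+.5)/k-.5+x,(p[1]+.5)/k-.5+y])
def proj(n,P):
    f=F[n]; c=(np.atleast_2d(P)-f["eye"])@f["rotation"]; q=c@np.array(f["mtx"]).T; return q[:,:2]/q[:,2:]
def world(p,c): a=p[2]; c=np.array(c,float); return np.c_[p[0]+np.cos(a)*c[:,0]-np.sin(a)*c[:,1],p[1]+np.sin(a)*c[:,0]+np.cos(a)*c[:,1],c[:,2]]
C=[(-165,55,126),(-165,-55,126),(2.8,46,123),(2.8,-46,123),(102,46,163),(102,-46,163),(118,55,167),(118,-55,167)]
M={"top":[(54,32),(27,288),(443,86),(425,304),(663,96),(645,318),(711,80),(689,345)],
"side":[(12,393),(165,497),(214,196),(338,268),(302,50),(430,118),(308,18),(460,97)]}
R={"top":(267.5,219.5),"side":(224,329)}
def solve(ns):
    f=lambda p:np.concatenate([(proj(n,world(p,C))-[px(n,m) for m in M[n]]).ravel() for n in ns])
    return least_squares(f,[560,-180,-1.6],loss="soft_l1",x_scale=[10,10,.05])
if __name__=="__main__":
  for ns in(["top"],["side"],["top","side"]):
    s=solve(ns); p=s.x; print(ns,p.round(3),"resid px",s.fun.round(1))
    for n in ns:
        g=least_squares(lambda q:(proj(n,world(p,[(q[0],q[1],121)]))[0]-px(n,R[n])),[-60,-15]).x
        print(" capsule caddy",n,g.round(1))
E
python3 fit.py
```

```text
['top'] [559.298 -22.765  -1.661] resid px [-0.6 -0.1 -0.8  0.3  0.1  0.1 -0.4 -0.6  1.5  0.2  1.2  0.4 -0.  -0.5
 -0.3  0.1]
 capsule caddy top [-66.7 -16.9]
['side'] [558.695 -20.185  -1.66 ] resid px [-0.9  0.7  0.1  0.8 -0.9 -0.2 -0.3  0.2  0.9 -1.3  0.6 -1.4  0.2 -0.2
  0.1  0.1]
 capsule caddy side [-64.  -15.4]
['top', 'side'] [559.17  -21.659  -1.661] resid px [-1.1  0.  -1.3  0.4 -0.4  0.2 -0.9 -0.5  1.   0.2  0.6  0.5 -0.6 -0.5
 -0.8  0.1 -0.7  0.1  0.3  0.1 -0.7 -0.7 -0.1 -0.3  1.1 -1.8  0.8 -1.9
  0.4 -0.7  0.2 -0.5]
 capsule caddy top [-65.6 -16.7]
 capsule caddy side [-65.4 -16. ]
```

Both views agree: caddy origin ≈ (559,-22), yaw -1.661, capsule at caddy (-65.5,-16.4). My plan uses the full 88 mm gap, with the jaw axis along caddy x and the fingers either side of the capsule. The leading finger wedges the flap and the trailing one pushes the capsule. I'll turn the tool first.

Request:
servo_tool(xyz=[[0,0,0],[0,0,0],[0,0,0],[0,0,0],[0,0,0]], rotation=[[0.04,0,0],[0.08,0,0],[0.12,0,0],[0.156,0,0],[0.156,0,0]], claw=1)

```text
clock: 0.52
position: [204.3, -483.5, 260.4]
tcp_rot: [[-0.0, -0.094, -0.996], [0.001, -0.996, 0.094], [-1.0, -0.001, 0.0]]
ft_force: [0.1, -0.5, 0.0]
finger_gap: 88.0
```

```bash
cat >st.py <<'E'
import numpy as np
from rig import arm
s=arm.sense(); a=-1.661; o=np.array([559.2,-21.7])
d=s["position"][:2]-o; e=np.array([np.cos(a),np.sin(a)]); 
R=s["tcp_rot"]
print("t",round(s["clock"],2),"caddy x,y",(d@e).round(1),(d@[-e[1],e[0]]).round(1),"tip above deck",round(s["position"][2]-142,1),
"yaw",np.arctan2(R[1,1],R[0,1]).round(3),"down",R[:,0].round(4),"yz",R[2,1].round(4),"F",s["ft_force"].round(1),"gap",round(s["finger_gap"],1),"q",s["qpos"].round(2))
E
python3 st.py
```

```text
t 0.52 caddy x,y 491.9 -311.8 tip above deck 118.4 yaw -1.665 down [-1.e-04  7.e-04 -1.e+00] yz -0.0007 F [ 0.1 -0.5  0. ] gap 88.0 q [-1.39  0.31  1.5  -0.    1.33  0.27]
```

Request:
servo_tool(xyz=[[0,-0.08,-0.043],[0,-0.17,-0.091],[0,-0.26,-0.139],[0,-0.35,-0.187],[0,-0.43,-0.23]], rotation=[[0,0,0],[0,0,0],[0,0,0],[0,0,0],[0,0,0]])

```text
clock: 0.93
position: [312.2, -318.5, 260.6]
tcp_rot: [[-0.0, -0.086, -0.996], [0.0, -0.996, 0.086], [-1.0, -0.0, 0.0]]
ft_force: [0.1, 0.3, 0.4]
finger_gap: 88.2
```

Request:
servo_tool(xyz=[[0,-0.09,-0.048],[0,-0.18,-0.096],[0,-0.27,-0.143],[0,-0.35,-0.187],[0,-0.43,-0.23]], rotation=[[0,0,0],[0,0,0],[0,0,0],[0,0,0],[0,0,0]])

```text
clock: 1.35
position: [419.3, -155.7, 260.8]
tcp_rot: [[0.0, -0.086, -0.996], [-0.0, -0.996, 0.086], [-1.0, 0.0, -0.0]]
ft_force: [0.8, -0.5, -0.2]
finger_gap: 88.1
```

Request:
servo_tool(xyz=[[0,-0.09,-0.048],[0,-0.18,-0.096],[0,-0.27,-0.143],[0,-0.35,-0.187],[0,-0.43,-0.23]], rotation=[[0,0,0],[0,0,0],[0,0,0],[0,0,0],[0,0,0]])

```text
clock: 1.77
position: [526.4, 7.5, 260.6]
tcp_rot: [[-0.0, -0.085, -0.996], [-0.0, -0.996, 0.085], [-1.0, 0.0, 0.0]]
ft_force: [0.7, -0.3, 0.9]
finger_gap: 88.2
```

```bash
python3 st.py
```

```text
t 1.77 caddy x,y -26.1 -35.3 tip above deck 118.6 yaw -1.656 down [-2.e-04 -0.e+00 -1.e+00] yz 0.0 F [ 0.7 -0.3  0.9] gap 88.2 q [-0.21  0.32  1.49 -0.    1.33  1.45]
```

Request:
servo_tool(xyz=[[0.02,-0.06,-0.03],[0.08,-0.103,-0.048],[0.14,-0.103,-0.048],[0.14,-0.103,-0.048],[0.14,-0.103,-0.048]], rotation=[[0,0,0],[0,0,0],[0,0,0],[0,0,0],[0,0,0]])

```text
clock: 2.18
position: [548.2, 44.7, 204.3]
tcp_rot: [[-0.002, -0.088, -0.996], [0.0, -0.996, 0.088], [-1.0, -0.0, 0.002]]
ft_force: [0.5, -0.4, 0.9]
finger_gap: 88.4
```

```bash
python3 st.py; python3 - <<'E'
from rig import optics
import cv2
for n,(x0,y0,x1,y1),k in(("top",(60,120,260,270),4),("side",(120,120,320,330),2.8)):
    f=optics.grab_frame(n)
    cv2.imwrite(f"pics/{n}1.png",cv2.resize(f["img"][y0:y1,x0:x1,::-1],None,fx=k,fy=k,interpolation=cv2.INTER_CUBIC))
E
```

```text
t 2.18 caddy x,y -65.1 -16.9 tip above deck 62.3 yaw -1.659 down [-2.3e-03  2.0e-04 -1.0e+00] yz -0.0 F [ 0.5 -0.4  0.9] gap 88.4 q [-0.13  0.42  1.5  -0.    1.22  1.53]
```

View pics/side1.png

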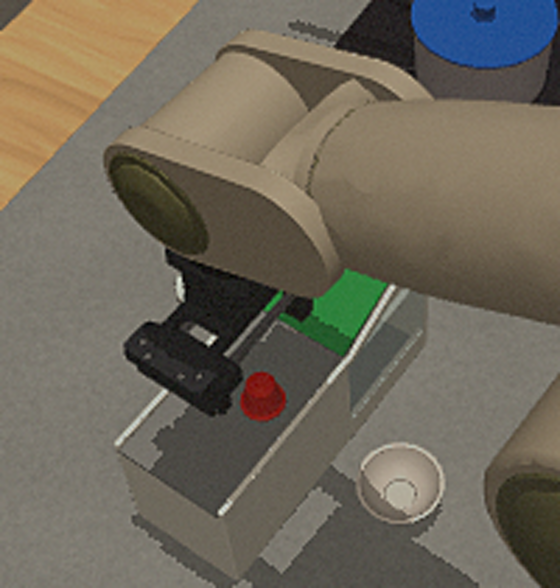

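The hand straddles the red capsule (265,397), and the lead finger (300,305) is at the flap's near edge. I'll back off 3 mm and go down to about 4 mm above the deck.

Request:
servo_tool(xyz=[[0.03,-0.008,0],[0.07,-0.008,0],[0.11,-0.008,0],[0.135,-0.008,0],[0.135,-0.008,0]], rotation=[[0,0,0],[0,0,0],[0,0,0],[0,0,0],[0,0,0]])

```text
clock: 2.7
position: [548.5, 47.4, 150.1]
tcp_rot: [[-0.002, -0.09, -0.996], [0.0, -0.996, 0.09], [-1.0, -0.0, 0.002]]
ft_force: [0.4, -0.5, -0.7]
finger_gap: 87.8
```

Request:
servo_tool(xyz=[[0.005,0,0],[0.009,0,0],[0.009,0,0]], rotation=[[0,0,0],[0,0,0],[0,0,0]])

```text
clock: 2.95
position: [549.2, 47.8, 147.9]
tcp_rot: [[0.001, -0.09, -0.996], [-0.0, -0.996, 0.09], [-1.0, 0.0, -0.001]]
ft_force: [-0.2, -0.1, -0.8]
finger_gap: 88.3
```

```bash
python3 st.py; python3 - <<'E'
from rig import optics
import cv2
for n,(x0,y0,x1,y1),k in(("side",(120,120,320,330),2.8),):
    f=optics.grab_frame(n)
    cv2.imwrite(f"pics/{n}2.png",cv2.resize(f["img"][y0:y1,x0:x1,::-1],None,fx=k,fy=k,interpolation=cv2.INTER_CUBIC))
E
```

```text
t 2.95 caddy x,y -68.3 -16.2 tip above deck 5.9 yaw -1.661 down [ 1.3e-03 -2.0e-04 -1.0e+00] yz 0.0001 F [-0.2 -0.1 -0.8] gap 88.3 q [-0.13  0.48  1.57 -0.    1.09  1.54]
```

View pics/side2.png

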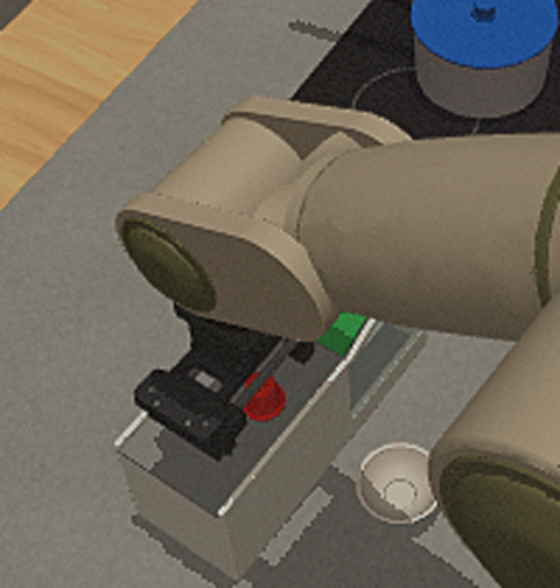

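The fingers are down around the capsule (265,398), and the lead finger (300,348) is in front of the flap. Now I'll wedge slowly.

Request:
servo_tool(xyz=[[0.004,0,0],[0.004,0.01,0],[0.004,0.025,0],[0.004,0.04,0],[0.004,0.055,0]], rotation=[[0,0,0],[0,0,0],[0,0,0],[0,0,0],[0,0,0]], claw=1, grip_force=40)

```text
clock: 3.42
position: [546.8, 25.2, 145.6]
tcp_rot: [[0.0, -0.09, -0.996], [-0.0, -0.996, 0.09], [-1.0, 0.0, -0.0]]
ft_force: [0.2, -0.2, 0.2]
finger_gap: 88.6
```

```bash
python3 st.py
```

```text
t 3.42 caddy x,y -45.6 -16.5 tip above deck 3.6 yaw -1.661 down [ 1.e-04 -1.e-04 -1.e+00] yz 0.0001 F [ 0.2 -0.2  0.2] gap 88.6 q [-0.17  0.48  1.58 -0.    1.09  1.49]
```

Request:
servo_tool(xyz=[[0,0.015,0],[0,0.03,0],[0,0.04,0],[0,0.05,0],[0,0.05,0]], rotation=[[0,0,0],[0,0,0],[0,0,0],[0,0,0],[0,0,0]])

```text
clock: 3.83
position: [545.1, 5.4, 145.6]
tcp_rot: [[0.0, -0.091, -0.996], [-0.0, -0.996, 0.091], [-1.0, 0.0, -0.0]]
ft_force: [0.0, 0.3, 2.9]
finger_gap: 88.0
```

```bash
python3 st.py; python3 - <<'E'
from rig import optics
import cv2
for n,(x0,y0,x1,y1),k in(("side",(170,200,290,330),4.5),):
    f=optics.grab_frame(n)
    cv2.imwrite(f"pics/{n}3.png",cv2.resize(f["img"][y0:y1,x0:x1,::-1],None,fx=k,fy=k,interpolation=cv2.INTER_CUBIC))
E
```

```text
t 3.83 caddy x,y -25.7 -16.5 tip above deck 3.6 yaw -1.662 down [ 1.e-04 -2.e-04 -1.e+00] yz 0.0002 F [0.  0.3 2.9] gap 88.0 q [-0.21  0.47  1.59 -0.    1.08  1.46]
```

View pics/side3.png

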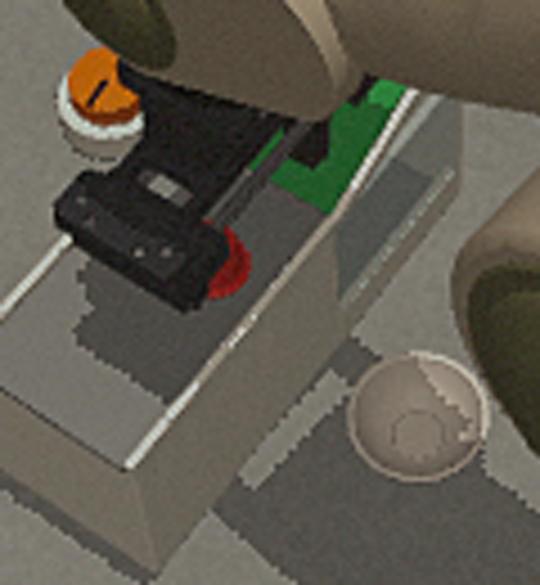

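The lead finger (310,140) is now pressing on the flap (2.9 N upward) and the capsule (235,265) is against the trailing finger. I'll carry on.

Request:
servo_tool(xyz=[[0,0.015,0],[0,0.03,0],[0,0.045,0],[0,0.06,0],[0,0.075,0]], rotation=[[0,0,0],[0,0,0],[0,0,0],[0,0,0],[0,0,0]])

```text
clock: 4.3
position: [542.3, -24.1, 145.5]
tcp_rot: [[0.0, -0.09, -0.996], [0.001, -0.996, 0.09], [-1.0, -0.001, 0.0]]
ft_force: [1.0, 5.5, 3.0]
finger_gap: 88.2
```

```bash
python3 st.py; python3 - <<'E'
from rig import optics
import cv2
a=[]
for n,(x0,y0,x1,y1),k in(("side",(190,190,290,290),4),("top",(130,145,230,245),4)):
    f=optics.grab_frame(n)
    a.append(cv2.resize(f["img"][y0:y1,x0:x1,::-1],None,fx=k,fy=k,interpolation=cv2.INTER_CUBIC))
cv2.imwrite(f"pics/both4.png",cv2.hconcat(a))
E
```

```text
t 4.3 caddy x,y 3.9 -16.6 tip above deck 3.5 yaw -1.661 down [ 0.e+00  8.e-04 -1.e+00] yz -0.0008 F [1.  5.5 3. ] gap 88.2 q [-0.26  0.47  1.59  0.    1.08  1.4 ]
```

View pics/both4.png

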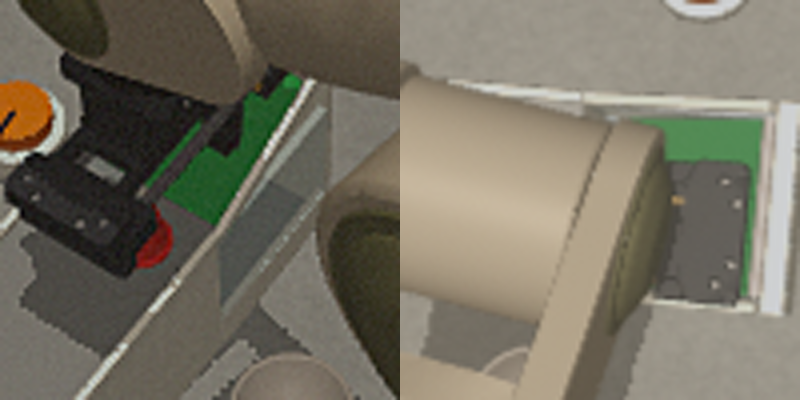

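The force has turned to (5.5 N back, 3 N up), so the flap is tilting open with the capsule (155,240) just behind the deck edge. Continuing toward the edge.

Request:
servo_tool(xyz=[[0,0.015,0],[0,0.03,0],[0,0.045,0],[0,0.055,0],[0,0.055,0]], rotation=[[0,0,0],[0,0,0],[0,0,0],[0,0,0],[0,0,0]])

```text
clock: 4.82
position: [540.1, -45.4, 145.1]
tcp_rot: [[-0.001, -0.091, -0.996], [0.002, -0.996, 0.091], [-1.0, -0.002, 0.001]]
ft_force: [1.2, 8.2, 1.3]
finger_gap: 87.8
```

```bash
python3 st.py; python3 - <<'E'
from rig import optics
import cv2
f=optics.grab_frame("side")
cv2.imwrite(f"pics/side5.png",cv2.resize(f["img"][190:290,190:290,::-1],None,fx=5.5,fy=5.5,interpolation=cv2.INTER_CUBIC))
E
```

```text
t 4.82 caddy x,y 25.3 -16.9 tip above deck 3.1 yaw -1.662 down [-9.e-04  2.e-03 -1.e+00] yz -0.0019 F [1.2 8.2 1.3] gap 87.8 q [-0.3   0.47  1.6   0.    1.08  1.36]
```

View pics/side5.png

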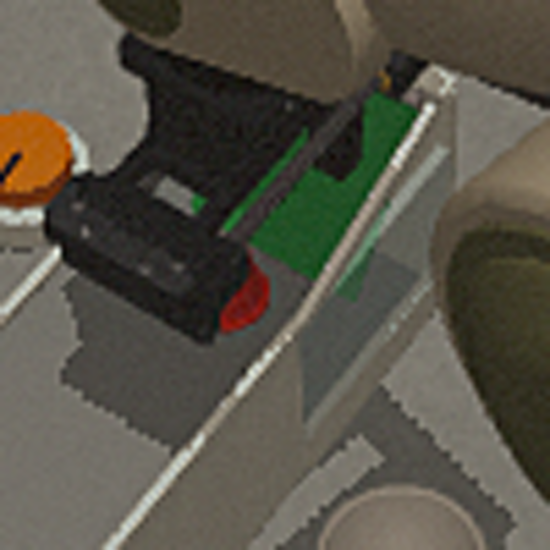

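Through the clear side the flap is seen well open (edge at (350,300)). The capsule (245,290) stands at the deck edge line, so I'll push it over.

Request:
servo_tool(xyz=[[0,0.007,0],[0,0.014,0],[0,0.021,0],[0,0.026,0],[0,0.026,0]], rotation=[[0,0,0],[0,0,0],[0,0,0],[0,0,0],[0,0,0]])

```text
clock: 5.28
position: [539.0, -54.6, 144.8]
tcp_rot: [[-0.002, -0.09, -0.996], [0.004, -0.996, 0.09], [-1.0, -0.004, 0.002]]
ft_force: [1.8, 10.5, -0.2]
finger_gap: 87.9
```

Request:
servo_tool(xyz=[[0,0,0],[0,0,0],[0,0,0]], rotation=[[0,0,0],[0,0,0],[0,0,0]])

```text
clock: 5.53
position: [539.0, -54.5, 144.8]
tcp_rot: [[-0.002, -0.09, -0.996], [0.004, -0.996, 0.09], [-1.0, -0.003, 0.002]]
ft_force: [1.6, 11.9, -0.0]
finger_gap: 88.1
```

```bash
python3 st.py; python3 - <<'E'
from rig import optics
import cv2
f=optics.grab_frame("side")
cv2.imwrite(f"pics/side6.png",cv2.resize(f["img"][190:290,190:290,::-1],None,fx=5.5,fy=5.5,interpolation=cv2.INTER_CUBIC))
E
```

```text
t 5.53 caddy x,y 34.5 -17.1 tip above deck 2.8 yaw -1.661 down [-0.0015  0.0036 -1.    ] yz -0.0034 F [ 1.6 11.9 -0. ] gap 88.1 q [-0.32  0.47  1.6   0.    1.08  1.34]
```

View pics/side6.png

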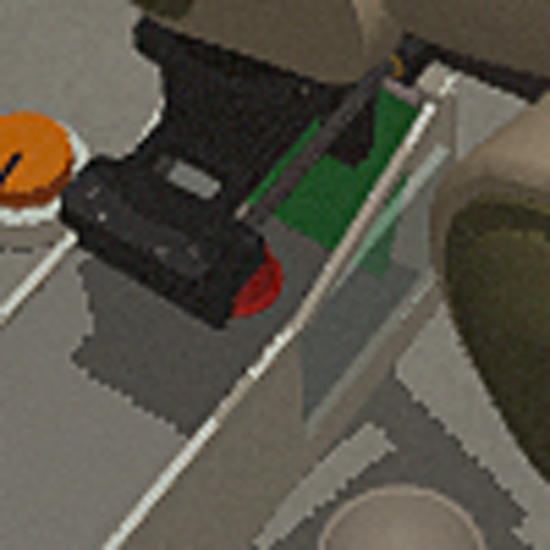

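The capsule's centre (258,283) is just past the edge line but it hasn't dropped. Its rear rim is probably caught under the trailing fingertip, which is now only 2.8 mm up. I'll raise the hand a few mm and push a little further, still holding the flap.

Request:
servo_tool(xyz=[[-0.006,0,0],[-0.012,0,0],[-0.012,0.004,0],[-0.012,0.008,0],[-0.012,0.008,0]], rotation=[[0,0,0],[0,0,0],[0,0,0],[0,0,0],[0,0,0]])

```text
clock: 6.0
position: [538.4, -57.6, 149.0]
tcp_rot: [[-0.003, -0.09, -0.996], [0.004, -0.996, 0.09], [-1.0, -0.004, 0.003]]
ft_force: [2.3, 11.0, -5.0]
finger_gap: 88.3
```

```bash
python3 st.py; python3 - <<'E'
from rig import optics
import cv2
f=optics.grab_frame("side")
cv2.imwrite(f"pics/side7.png",cv2.resize(f["img"][190:290,190:290,::-1],None,fx=5.5,fy=5.5,interpolation=cv2.INTER_CUBIC))
E
```

```text
t 6.0 caddy x,y 37.7 -17.5 tip above deck 7.0 yaw -1.661 down [-0.0029  0.0042 -1.    ] yz -0.0039 F [ 2.3 11.  -5. ] gap 88.3 q [-0.32  0.46  1.59  0.    1.09  1.34]
```

View pics/side7.png

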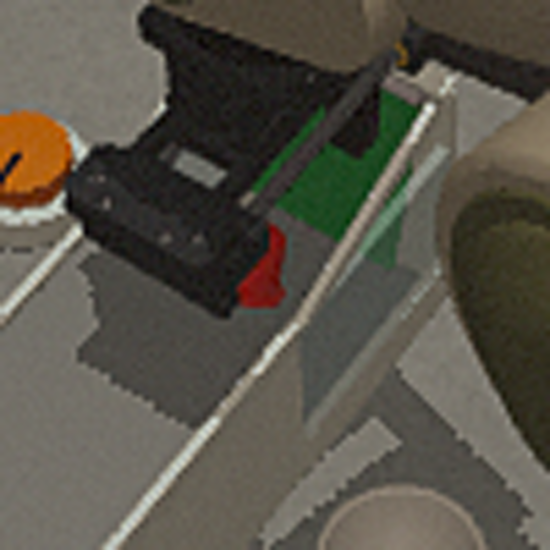

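The capsule has tipped forward over the edge (rim at about (265,300)). That's 11 pictures viewed, so I'll follow the red blob numerically from here.

Request:
servo_tool(xyz=[[0,0,0],[0,0,0]], rotation=[[0,0,0],[0,0,0]])

```text
clock: 6.22
position: [538.4, -57.5, 149.0]
tcp_rot: [[-0.003, -0.09, -0.996], [0.004, -0.996, 0.09], [-1.0, -0.004, 0.003]]
ft_force: [2.4, 10.9, -5.4]
finger_gap: 87.8
```

```bash
cat >red.py <<'E'
from rig import optics
import numpy as np,sys,cv2
f=optics.grab_frame("side"); im=f["img"].astype(int)
cv2.imwrite(f"pics/{sys.argv[1]}.png",f["img"][:,:,::-1])
for nm,m in(("red",(im[...,0]>60)&(im[...,0]>2*im[...,1])&(im[...,0]>2*im[...,2])),("green",(im[...,1]>60)&(im[...,1]>1.7*im[...,0])&(im[...,1]>1.5*im[...,2]))):
    m[:,:185]=0; m[:,300:]=0
    y,x=np.nonzero(m); print(nm,len(x),*( [x.mean().round(1),y.mean().round(1),x.min(),x.max(),y.min(),y.max()] if len(x) else []))
E
python3 st.py; python3 red.py r1; python3 - <<'E'
import cv2;i=cv2.imread("pics/side7.png");m=cv2.inRange(i,(0,0,70),(60,60,255));y,x=m.nonzero();print("before",len(x)/30,x.mean()/5.5+190,y.mean()/5.5+190)
E
```

```text
t 6.22 caddy x,y 37.6 -17.5 tip above deck 7.0 yaw -1.661 down [-0.0028  0.004  -1.    ] yz -0.0037 F [ 2.4 10.9 -5.4] gap 87.8 q [-0.32  0.46  1.59  0.    1.09  1.34]
red 134 219.8 232.4 185 241 211 245
green 272 251.7 221.0 236 265 207 233
before 119.8 226.6581676531593 234.86447108817725
```

The capsule is still perched on the edge. I'll bring the trailing finger forward by closing the jaws partway (gap about 72), then shift the hand forward by the same amount so the flap stays open.

Request:
servo_tool(xyz=[[-0.004,0,0],[-0.008,0.004,0],[-0.008,0.01,0],[-0.008,0.016,0],[-0.008,0.018,0]], rotation=[[0,0,0],[0,0,0],[0,0,0],[0,0,0],[0,0,0]], claw=0.62)

```text
clock: 6.68
position: [537.7, -64.6, 152.1]
tcp_rot: [[-0.003, -0.09, -0.996], [0.005, -0.996, 0.09], [-1.0, -0.004, 0.003]]
ft_force: [2.0, 13.5, -6.1]
finger_gap: 71.3
```

```bash
sed -i 's/m\[:,300:\]=0/m[:,300:]=0; m[:222,:225]=0/' red.py; python3 st.py; python3 red.py r2; python3 - <<'E'
import cv2,numpy as np
im=cv2.imread("pics/r1.png")[:,:,::-1].astype(int);m=(im[...,0]>60)&(im[...,0]>2*im[...,1])&(im[...,0]>2*im[...,2]);m[:,:185]=0;m[:,300:]=0;m[:222,:225]=0
y,x=m.nonzero();print("prev",len(x),x.mean(),y.mean())
E
```

```text
t 6.68 caddy x,y 44.7 -17.6 tip above deck 10.1 yaw -1.661 down [-0.0031  0.0046 -1.    ] yz -0.0043 F [ 2.  13.5 -6.1] gap 71.3 q [-0.34  0.46  1.59  0.    1.1   1.32]
red 41 193.6 224.5 186 201 222 227
green 299 251.5 221.4 231 265 206 235
prev 116 223.68965517241378 234.92241379310346
```

```bash
python3 - <<'E'
import cv2,numpy as np
from rig import optics
for n in("side","top"):
    im=optics.grab_frame(n)["img"].astype(int)
    m=(im[...,0]>1.35*im[...,1])&(im[...,0]>1.35*im[...,2])&(im[...,0]>25)
    k,l,s,c=cv2.connectedComponentsWithStats(m.astype(np.uint8))
    for i in range(1,k):
        if s[i,4]>=5 and 150<c[i,0]<290 and 130<c[i,1]<290: q=l==i; print(n,s[i],c[i].round(1),im[q].mean(0).round())
E
```

```text
side [185 210  19  18 251] [193.7 218.5] [161.  85.  17.]
top [196 126  19  20 220] [204.8 134. ] [194. 140.  86.]
```

No red is visible anywhere outside the bin. A capsule on the bin floor at x<45 mm is hidden by the deck wall in this view, so that's consistent. I'll draw the hand back.

Request:
servo_tool(xyz=[[0,0,0],[0,-0.02,0],[0,-0.05,0],[0,-0.08,0],[0,-0.11,0]], rotation=[[0,0,0],[0,0,0],[0,0,0],[0,0,0],[0,0,0]])

```text
clock: 7.25
position: [542.8, -22.9, 154.1]
tcp_rot: [[0.001, -0.09, -0.996], [-0.002, -0.996, 0.09], [-1.0, 0.002, -0.001]]
ft_force: [0.2, -0.8, 4.1]
finger_gap: 71.2
```

Request:
servo_tool(xyz=[[0,-0.04,0],[0,-0.08,0],[0,-0.12,0],[0,-0.17,0],[0,-0.17,0]], rotation=[[0,0,0],[0,0,0],[0,0,0],[0,0,0],[0,0,0]])

```text
clock: 7.67
position: [548.4, 47.3, 153.2]
tcp_rot: [[-0.001, -0.088, -0.996], [-0.0, -0.996, 0.088], [-1.0, 0.0, 0.001]]
ft_force: [-0.2, 0.4, 0.1]
finger_gap: 71.5
```

```bash
python3 st.py;python3 red.py r3
```

```text
t 7.67 caddy x,y -67.7 -17.0 tip above deck 11.2 yaw -1.659 down [-7.e-04 -0.e+00 -1.e+00] yz 0.0001 F [-0.2  0.4  0.1] gap 71.5 q [-0.13  0.47  1.56 -0.    1.11  1.53]
red 0
green 161 242.1 237.7 232 251 230 246
```

Request:
servo_tool(xyz=[[-0.08,0,0],[-0.18,0,0],[-0.27,0,0],[-0.3,-0.08,0],[-0.3,-0.17,0]], rotation=[[0,0,0],[0,0,0],[0,0,0],[0,0,0],[0,0,0]])

```text
clock: 8.13
position: [556.0, 111.0, 277.4]
tcp_rot: [[0.007, -0.094, -0.996], [-0.001, -0.996, 0.094], [-1.0, 0.0, -0.007]]
ft_force: [1.1, 0.0, 0.8]
finger_gap: 71.2
```

Request:
servo_tool(xyz=[[0,-0.09,0.04],[0,-0.18,0.09],[0,-0.27,0.13],[0,-0.36,0.17],[0,-0.36,0.17]], rotation=[[0,0,0],[0,0,0],[0,0,0],[0,0,0],[0,0,0]])

```text
clock: 8.55
position: [497.9, 266.4, 273.4]
tcp_rot: [[-0.001, -0.085, -0.996], [0.001, -0.996, 0.085], [-1.0, -0.001, 0.001]]
ft_force: [-0.1, 0.8, -0.2]
finger_gap: 71.4
```

```bash
python3 st.py; python3 - <<'E'
from rig import optics
import cv2
a=cv2.resize(optics.grab_frame("side")["img"][150:330,150:310],None,fx=2.5,fy=2.5,interpolation=cv2.INTER_CUBIC)
b=cv2.resize(optics.grab_frame("top")["img"][90:270,80:240],None,fx=2.5,fy=2.5,interpolation=cv2.INTER_CUBIC)
cv2.imwrite("pics/final.png",cv2.hconcat([a,b])[:,:,::-1])
E
```

```text
t 8.55 caddy x,y -281.4 -87.0 tip above deck 131.4 yaw -1.656 down [-5.e-04  8.e-04 -1.e+00] yz -0.0007 F [-0.1  0.8 -0.2] gap 71.4 q [0.28 0.39 1.35 0.   1.4  1.94]
```

View pics/final.png

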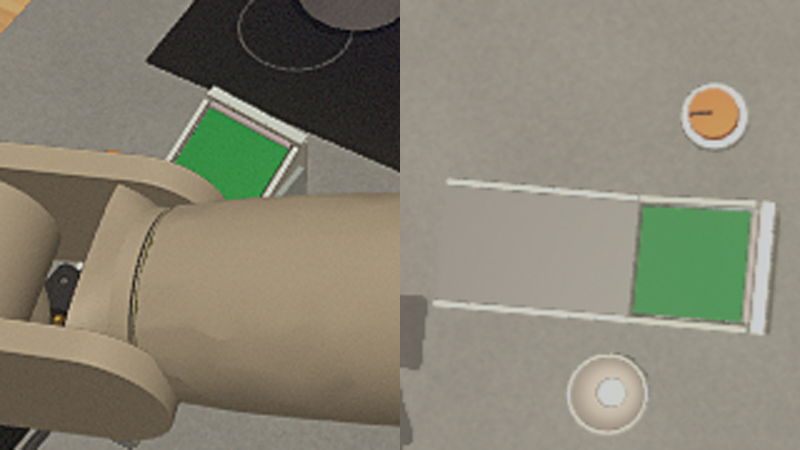

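The deck is empty, the flap is closed, and the dish and timer are in place. I'll do a numeric check against the first frame for anything moved, then hand in.

Request:
servo_tool(xyz=[[0,0,0],[0,0,0],[0,0,0]], rotation=[[0,0,0],[0,0,0],[0,0,0]])

```text
clock: 8.9
position: [500.6, 261.0, 273.4]
tcp_rot: [[-0.0, -0.092, -0.996], [-0.0, -0.996, 0.092], [-1.0, 0.0, 0.0]]
ft_force: [-0.0, -0.5, -0.2]
finger_gap: 71.3
```

```bash
python3 - <<'E'
from rig import optics,arm
import pickle,cv2,numpy as np
a=pickle.load(open("pics/top0.pkl","rb"))["img"]; b=optics.grab_frame("top")["img"]
d=cv2.GaussianBlur(cv2.absdiff(a,b),(5,5),0).max(2)>25
k,l,s,c=cv2.connectedComponentsWithStats(d.astype(np.uint8))
print([list(s[i]) for i in range(1,k) if s[i,4]>8])
im=b.astype(int); m=(im[...,0]>2*im[...,1])&(im[...,0]>2*im[...,2])&(im[...,0]>60); print("red px",m.sum())
print("hand-in",arm.sign_off())
E
```

```text
[[np.int32(133), np.int32(190), np.int32(18), np.int32(18), np.int32(262)], [np.int32(0), np.int32(194), np.int32(407), np.int32(190), np.int32(28084)], [np.int32(419), np.int32(354), np.int32(73), np.int32(30), np.int32(1373)]]
red px 0
the job is handed in; nothing more can be done
hand-in None
```

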